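# Stopper the specimen jar and hold it slanted over the viewing plate

## Robot

A 7-joint arm with a two-finger parallel gripper is mounted at the origin on the work surface. World frame = base frame: x ahead of the robot, y to its left, z up, the work surface at z = 0. Lengths are in m, angles in rad, forces in N, time in s.
With the tool pointing down it reaches from about 0.4 to 0.9 m from the base axis. Payload 5.6 kg.
Tool frame: the origin (TCP) lies at the very end of the fingers, on their centre line; the grasp point (between the pads) lies 19 mm behind it; z points along the fingers, y is the line along which they close (so a half turn about z gives the same grasp; the last joint's range is limited). The gripper opens to 92 mm and grips with 3 to 60 N. Pads are 20 mm wide; open, the fingers measure 128 mm over their backs; the gripper's body (75 mm by 189 mm) begins 69 mm behind the grasp point.
Start: joints at [1.148, 0.468, -0.012, 1.603, 0.006, 1.071, -0.056], TCP at [0.241, -0.604, 0.215] pointing down, gripper open.
Joint ranges: [-2.53, 2.53], [-0.31, 2.02], [-1.57, 1.55], [0.28, 2.44], [-1.29, 4.43], [0.15, 1.84], [-2.92, 2.92]. Speed limits (rad/s): [2.57, 2.57, 3.14, 3.14, 3.14, 3.14, 3.14].

## Interface

Orientations are given as a unit quaternion [x, y, z, w].
In Python, from rig import readout, imaging, order gives the robot as it stands. The module is installed in compiled form; this text tells all that it offers.
- The arm moves only by the shell command python3 -m crank 'ROWS' [OPENING] [FORCE]. ROWS is JSON, a list of rows, each a list of 2 entries, a list of its own where there are three numbers: the shift along the tool's x, y, z each as a share of 200 mm, from -1 to 1, then the turn about the tool's z as a share of 2 pi rad, from -1 to 1. In form: [[[x, y, z], spin], ...]. A call has 1 to 10 rows; each row is the pose to reach, as a shift and turn from the pose commanded when the call began, along the tool's axes at that moment, turning the shorter way round; what a row does not reach only later rows make up. A row lasts 1/10 s, in which the tool goes at most 50 mm and 8.59 degrees, less where a joint would pass 70% of its speed; a pose out of reach is approached as far as the arm can. A call with a number of a shift or a turn outside -1 to 1 is refused whole. A call with a gripper value outside its range is refused whole. OPENING is the opening, from 0 (shut) to 1 (fully open), set as the call begins (- or left out, the last holds). The fingers move at their own pace and stop on an object; FORCE is the grip in N (left out, the last holds). Time passes only in rows, so rows that repeat a pose let the fingers close. It gives the time, the measured TCP pose, the force, the opening and the grip force at its end, in the units of the state.
- readout.get_obs(): the state, without advancing time (a new reading comes with each control period).
- imaging.snapshot(name): name is "side" or "top" or "wrist"; returns the picture (384x512x3 uint8, red, green, blue); there is no depth.
- imaging.get_calibration(name): a dict with "vfov" (degrees; the focal length in pixels is half the picture's height over the tangent of half this angle, whatever the lens; pixels are square), "cx", "cy" (the principal point, pixels), "k1" (the pictures are not rectified: a ray, as slopes to the right and down, at radius r is drawn at 1 + k1 r^2 times it, then the intrinsics apply), "xyz" and "rotation" of the camera in the world; the wrist camera has in their place "mount" (4x4, takes a point from camera to tool coordinates, whose origin is the TCP and whose axes are the flange's). Camera axes: x right, y down, z forward; pixel columns grow to the right and rows downward; lengths in m; the calibration is good to about 2 mm. A picture is of the moment at which its call begins: read the wrist's pose just before it. get_calibration takes no time and is no camera call.
- order.hand_in(): hands the job in; it is judged then, once.
The state is a dict: "clock": time; "joint_positions": joint angles; "qd": joint speeds; "tau": joint torques, N m; "eef_pos": TCP position; "orientation": TCP orientation; "contact_force": force on the tool from outside, world axes, zero at the start; "wrist_torque": the same for the moment, N m; "opening": finger opening in m; "gripper_force": force on a finger pad.
Only numpy, scipy, OpenCV 4.12 (cv2) and the standard library are available. Lean on these libraries where they do the work, as an engineer would, in place of code of your own. Each camera call takes 0.05 s, during which the arm holds its last target. There are 200 camera calls.

## Task

Take the rubber stopper that fits from the compartment tray, set it fully home in the mouth of the open glass jar while the jar stands in its stand, and let go of it. Then draw the stoppered jar out of the stand and hold it over the middle of the viewing plate, leaning at about 45 degrees with the stopper end up and the jar's bottom about 10 cm above the plate; finish while holding it still there, without putting it down. Leave the other jar, the other stoppers and the slide box where they are.

Things in the scene. Friction and masses are not known exactly. Their poses are not given: they have to be found in the camera images.
- jar: the open jar, loose, a straight clear glass cylinder 46 mm in outer diameter and 130 mm tall, wall 5 mm (bore 36 mm), about 140 g. Origin: centre of its underside; z runs along the jar to its mouth. It stands upright in one of the stand's two holes, the other jar in the other one
- jar_rim (a point): centre of the open jar's mouth, in the plane of the rim, 130 mm above the jar's origin; axes as the jar's
- jar_mid (a point): middle of the open jar, on its axis, 65 mm above its origin
- stopper: the middle-sized black rubber stopper, the one that fits; loose, 46 mm tall, 40 g: round head 41 mm in diameter, 22 mm tall, over a tapered plug 24 mm long (32 mm in diameter at the head, 22 at the foot). Stands head up on the tray's 4 mm floor. Origin: centre of the plug's foot; z to the head. Loose fit: its weight seats it and keeps it in while the jar's mouth is above its bottom
- stopper_shoulder (a point): centre of the underside of that stopper's head, 24 mm above its origin: it lies on the jar's rim when the stopper is home
- stopper_small: a stopper too small for the jar, head 28 mm in diameter, same shape and height; to be left alone. Origin: centre of the plug's foot
- stopper_large: a stopper too large for the jar, head 60 mm in diameter, same shape and height; to be left alone. Origin: centre of the plug's foot
- other_jar: a jar of the same size as the open one, already stoppered (152 mm tall with its stopper head, 41 mm in diameter), in the stand's other hole; to be left alone. Origin: centre of its underside
- stand: white jar stand, fixed: a block 85 mm (x) by 215 mm (y) by 50 mm tall with two round holes 49 mm in diameter and 40 mm deep, at y = -60 and +60 mm. The jars stand on the hole floors, 10 mm above the table, so 90 mm of glass shows. Origin: centre of its underside
- tray: white tray, fixed, 95 mm (x) by 270 mm (y), walls 16 mm high and 4 mm thick, divided across y into three equal compartments with one stopper in each, in any order. Origin: centre of its underside
- viewer: viewing plate, fixed: a flat grey panel with a white top, 150 mm (x) by 120 mm (y) by 20 mm tall. Origin: centre of its underside
- viewer_center (a point): centre of the viewing plate's white top, 20 mm above the table
- slide_box: blue and white slide box, loose, 35 by 85 by 30 mm, on the table beyond the stand; to be left alone. Origin: centre of its underside
Mind the look-alikes: they are no part of the job. What is shaped like the jar but orange is not meant. Of the things that look like the viewer, take the one that is nearest to the robot's base at the start.

How it is judged:
On the way, in this order (a step that is already met when the one before it is completed fails the run):
1. the middle stopper is home in the open jar (shoulder within 6 mm of the rim, axes within 0.15 rad) and let go, the jar still standing in the stand (distance between stopper_shoulder and jar_rim below 0.006 m and angle between the z axis of stopper and the z axis of jar, either way round below 0.15 rad and contact force between the fingers and stopper below 0.1 N and z of jar in the frame of stand below 0.02 m and angle between jar's own z axis and vertical below 0.15 rad), for 0.2 s.
2. the jar is drawn clear of the stand with the stopper in it (z of jar in the frame of stand above 0.055 m and distance between stopper_shoulder and jar_rim below 0.01 m), for 0.1 s.
At the end, for the whole second after the job is handed in: Fingers hold the stoppered jar still: axis 32-58 deg from vertical, stopper up and home (within 8 mm, 0.2 rad); middle within 50 mm of the plate centre in plan; bottom centre 80-200 mm above the table; jar off plate and stand; other jar, stoppers and slide box moved under 30 mm (angle between jar's own z axis and vertical between 0.56 and 1.01 rad and horizontal distance between jar_mid and viewer_center below 0.05 m and height (world z) of jar between 0.08 and 0.2 m and distance between stopper_shoulder and jar_rim below 0.008 m and angle between the z axis of stopper and the z axis of jar, either way round below 0.2 rad and contact force between the fingers and jar above 1 N and contact force between jar and viewer below 0.1 N and contact force between jar and stand below 0.1 N and linear speed of jar below 0.03 m/s and distance of each of other_jar, stopper_small, stopper_large, slide_box from where it was at the start of the episode below 0.03 m); the arm keeps its last pose, push and grip.
It fails at once if the other jar is disturbed (moved over 30 mm) (distance of other_jar from where it was at the start of the episode above 0.03 m).
It fails at once if another stopper is disturbed (moved over 30 mm) (distance of any of stopper_small, stopper_large from where it was at the start of the episode above 0.03 m).
It fails at once if the slide box is disturbed (moved over 30 mm) (distance of slide_box from where it was at the start of the episode above 0.03 m).
It also fails if it takes over 51 s, if anything falls off the work surface, if the arm or the gripper's body presses on something with over 40 N, if the wrist force passes 120 N, or if a joint passes its speed limit or range.

## Working session

There is one attempt and no reset: what is moved stays moved. The work goes in short steps, Python scripts to look and compute and a shell command to move; the robot and the scene stay as the last step left them, time stands still between calls to the robot, and variables do not carry over. Pictures are saved under pics/ and viewed, at most 10 in all, crops included, and the job is handed in when it is done.

```bash
mkdir -p pics
python3 - <<'E'
from rig import readout, imaging
import cv2, numpy as np
o=readout.get_obs(); print({k:np.round(v,3).tolist() for k,v in o.items()})
for n in ("side","top","wrist"):
    im=imaging.snapshot(n); cv2.imwrite(f"pics/{n}0.png",im[:,:,::-1]); print(n,imaging.get_calibration(n))
a=cv2.imread("pics/side0.png");b=cv2.imread("pics/top0.png")
E
```

```text
{'clock': 0.0, 'joint_positions': [1.148, 0.468, -0.012, 1.604, 0.006, 1.071, -0.056], 'qd': [0.0, 0.0, 0.0, -0.001, -0.001, 0.001, -0.001], 'tau': [0.001, -52.058, -0.012, -24.375, -0.057, 0.018, 0.0], 'eef_pos': [0.241, -0.603, 0.214], 'orientation': [0.982, 0.189, -0.0, -0.001], 'contact_force': [0.074, 0.975, 0.098], 'wrist_torque': [0.0, -0.038, 0.058], 'gripper_force': 0.0, 'opening': 0.092}
side {'vfov': 46.215975232343276, 'cx': 264.5262352784425, 'cy': 192.56850879283516, 'k1': 0.057216982814726224, 'xyz': array([ 0.54221169, -0.77771692,  0.76214315]), 'rotation': array([ 0.90569659, -0.01193658,  0.00606295, -0.42371504])}
top {'vfov': 48.93672007504444, 'cx': 254.18686328741515, 'cy': 195.3945848812473, 'k1': 0.04291826427672071, 'xyz': array([0.51693782, 0.01709785, 1.18247373]), 'rotation': array([ 0.70770776, -0.70634848,  0.01081954, -0.01022199])}
wrist {'vfov': 65.89642375631956, 'cx': 254.08251670101396, 'cy': 190.38393632844338, 'k1': 0.025883515033276107, 'mount': array([[-7.46550390e-04, -9.55356620e-01, -2.95454177e-01,
         8.60916643e-02],
       [ 9.99999161e-01, -4.00361904e-04, -1.23220924e-03,
         1.44310904e-03],
       [ 1.05891066e-03, -2.95454849e-01,  9.55356117e-01,
        -1.70507727e-01],
       [ 0.00000000e+00,  0.00000000e+00,  0.00000000e+00,
         1.00000000e+00]])}
```

View pics/top0.png

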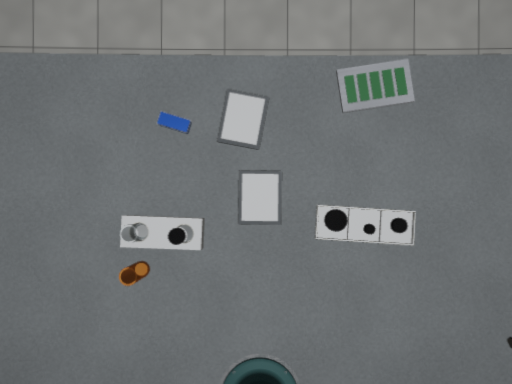

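View pics/side0.png

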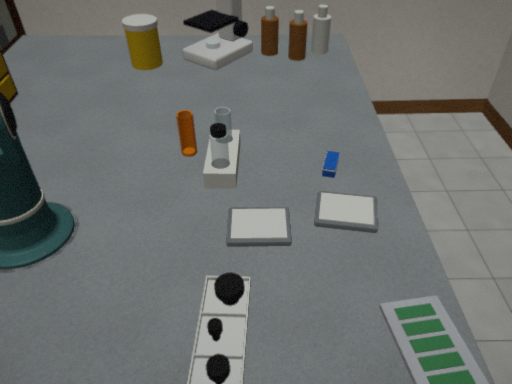

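The top view shows the tray at right: large stopper (336,220), small (369,229), middle (399,225). The stand is at (162,233), with the stoppered jar on the right (177,236) and the open jar on the left (about 134,232). The near viewer is at (260,197). In the side view, the tray runs from (225,280) down, with the middle stopper lowest at (218,368). I'll enlarge these for reading.

```bash
cat > h.py <<'E'
import cv2, numpy as np
from scipy.spatial.transform import Rotation as R
from rig import readout, imaging
def ray(n,px,pose=None):
    c=imaging.get_calibration(n); f=192/np.tan(np.radians(c['vfov']/2))
    K=np.array([[f,0,c['cx']],[0,f,c['cy']],[0,0,1]])
    s=cv2.undistortPoints(np.array([[px]],float),K,np.array([c['k1'],0,0,0]))[0,0]
    d=np.array([s[0],s[1],1.])
    if 'mount' in c:
        T=np.eye(4);T[:3,:3]=R.from_quat(pose[1]).as_matrix();T[:3,3]=pose[0];T=T@c['mount']
        return T[:3,3],T[:3,:3]@d
    return np.array(c['xyz']),R.from_quat(c['rotation']).as_matrix()@d
def onz(r,z): o,d=r; return o+d*(z-o[2])/d[2]
def tri(*rs):
    A=np.zeros((3,3));b=np.zeros(3)
    for o,d in rs:
        d=d/np.linalg.norm(d);P=np.eye(3)-np.outer(d,d);A+=P;b+=P@o
    x=np.linalg.solve(A,b)
    return x,[np.linalg.norm(np.cross(x-o,d/np.linalg.norm(d))) for o,d in rs]
E
python3 - <<'E'
import cv2,numpy as np
t=cv2.imread("pics/top0.png");s=cv2.imread("pics/side0.png")
def c(im,x,y,w,h,k):
    o=cv2.resize(im[y:y+h,x:x+w],None,fx=k,fy=k,interpolation=cv2.INTER_CUBIC)
    return o
out=np.zeros((600,800,3),np.uint8)
# top: stand (110,205,100,50)x4 ; tray (310,200,110,50)x3.6->4 ; side stand (195,100,50,95)x4 ; side tray (185,270,75,114)x3 ; viewer top
a=c(t,110,210,100,50,4);out[:200,:400]=a
a=c(t,318,200,100,50,4);out[:200,400:800]=a
a=c(s,195,100,50,95,4);out[205:585,:200]=a
a=c(s,190,270,65,95,4)[:380];out[205:585,210:470]=a
a=c(s,200,340,40,44,4);out[205:381,480:640]=a
a=c(t,230,165,60,64,2);out[390:518,480:600]=a
a=c(s,220,200,80,50,2);out[390:490,620:780]=a
cv2.imwrite("pics/comp.png",out)
E
```

```text
(no output)
```

View pics/comp.png

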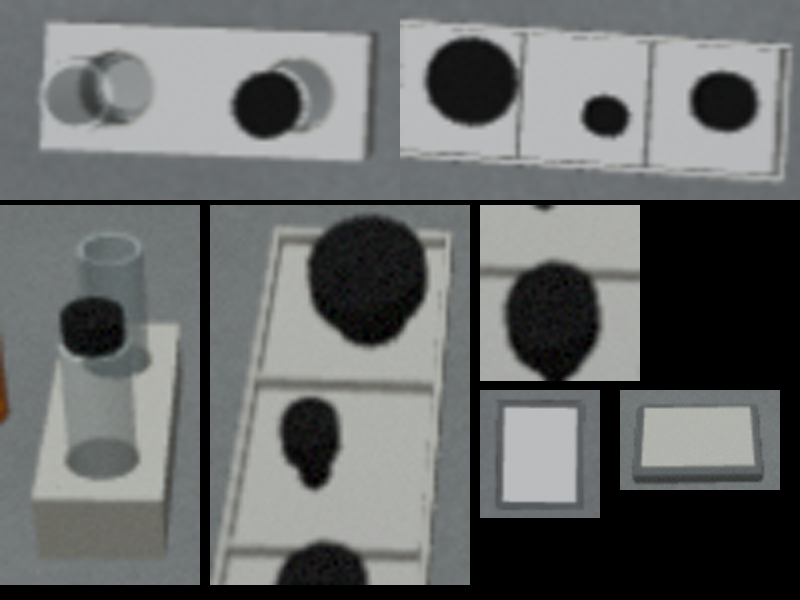

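The composite shows the open jar's rim at top px (128.8,233.8) and side px (222.8,111.3). The middle stopper's head is at top px (399,225.2) and side px (218.2,364.2). The viewer is at top px (260,197) and side px (258.5,223.5).

Run:
```python
from h import *
np.set_printoptions(precision=4,suppress=True)
P={'stopper head top(z.05)':((399,225.2),(218.2,364.2)),'rim(.14)':((128.8,233.8),(222.8,111.3)),'viewer(.02)':((260,197),(258.5,223.5)),
'otherhead top(.162)':((176.8,236),(218.2,131))}
for k,(a,b) in P.items(): print(k,*tri(ray('top',a),ray('side',b)))
for c in ((45,22),(370,33),(364,160),(40,150)): print('stand',onz(ray('top',(110+c[0]/4,210+c[1]/4)),.05))
print('hole mouths',[onz(ray('top',p),.05) for p in ((142,232),(186,233))])
for c in ((340,206.3),(414.5,211.5),(413,244),(316.5,239)): print('tray',onz(ray('top',c),.016))
print('stopper top at .05',onz(ray('top',(399,225.2)),.05), 'rim',onz(ray('top',(128.8,233.8)),.14), 'view',onz(ray('top',(260,197)),.02))
print('small,large', onz(ray('top',(318+205/4,200+116/4)),.05),onz(ray('top',(318+71/4,220)),.05))
print('slide',onz(ray('top',(174,122)),.03))
o=readout.get_obs();M=R.from_quat(o['orientation']).as_matrix();print(o['eef_pos'],M)
```

```text
stopper head top(z.05) [ 0.4734 -0.3715  0.0455] [np.float64(0.0017151552101834536), np.float64(0.0017151552101835447)]
rim(.14) [0.4549 0.3251 0.1361] [np.float64(0.0020791938780584736), np.float64(0.0020791938780584545)]
viewer(.02) [0.5483 0.0001 0.0166] [np.float64(0.0010252681606012118), np.float64(0.0010252681606012196)]
otherhead top(.162) [0.4497 0.2051 0.1479] [np.float64(0.0015151936517663594), np.float64(0.0015151936517664132)]
stand [0.4963 0.3709 0.05  ]
stand [0.4891 0.1545 0.05  ]
stand [0.4045 0.158  0.05  ]
stand [0.4112 0.3731 0.05  ]
hole mouths [array([0.4523, 0.3154, 0.05  ]), array([0.4497, 0.1983, 0.05  ])]
tray [ 0.522  -0.2207  0.016 ]
tray [ 0.5083 -0.4243  0.016 ]
tray [ 0.4193 -0.4192  0.016 ]
tray [ 0.4319 -0.1557  0.016 ]
stopper top at .05 [ 0.4719 -0.3701  0.05  ] rim [0.4531 0.3238 0.14  ] view [0.5471 0.0001 0.02  ]
small,large [ 0.4615 -0.2913  0.05  ] [ 0.4852 -0.2022  0.05  ]
slide [0.7519 0.2361 0.03  ]
[ 0.2407 -0.6033  0.2138] [[ 0.9288  0.3707 -0.0006]
 [ 0.3707 -0.9288  0.0013]
 [-0.0001 -0.0014 -1.    ]]
```

```bash
python3 -m crank '[[[0.2,-0.1,0],-0.024],[[0.4,-0.2,0],-0.048],[[0.6,-0.3,0],-0.072],[[0.8,-0.36,0],-0.096],[[0.85,-0.4,0],-0.12],[[0.9,-0.45,0],-0.142],[[0.95,-0.5,0],-0.166],[[1,-0.55,0],-0.1895],[[1,-0.6,0],-0.1895],[[1,-0.655,0],-0.1895]]' 1 20
python3 - <<'E'
from h import *
np.set_printoptions(precision=4,suppress=True)
for p,z in (((130,280),0),((127.5,277),.13),((141,269),0),((141,269),.04)):print(onz(ray('top',p),z))
print('orange side',[onz(ray('side',p),z) for p,z in (((188.5,151),0.0),((186,115),.13))])
t=cv2.imread("pics/top0.png");s=cv2.imread("pics/side0.png")
o=readout.get_obs();print(o['eef_pos'],R.from_quat(o['orientation']).as_matrix(),o['joint_positions'])
E
```

```text
clock: 1.15
eef_pos: [0.3775, -0.4075, 0.2143]
orientation: [0.709, 0.706, -0.0, -0.0]
contact_force: [-0.4, -0.1, 0.3]
opening: 0.0913
gripper_force: 0.0
[0.3169 0.3599 0.    ]
[0.3462 0.3284 0.13  ]
[0.3471 0.33   0.    ]
[0.3528 0.3194 0.04  ]
orange side [array([0.3472, 0.3329, 0.    ]), array([0.3561, 0.3175, 0.13  ])]
[ 0.3775 -0.4075  0.2143] [[ 0.0041  1.     -0.0005]
 [ 1.     -0.0041  0.0003]
 [ 0.0003 -0.0005 -1.    ]] [ 1.0354  0.3365 -0.3338  1.8199  0.1285  1.0068  0.6459]
```

```bash
python3 -m crank '[[[0.1,0.25,0],0],[[0.19,0.47,0],0],[[0.19,0.47,0],0],[[0.19,0.47,0],0]]'
python3 - <<'E'
from h import *
o=readout.get_obs();im=imaging.snapshot('wrist');cv2.imwrite('pics/w1.png',im[:,:,::-1]);np.savez('w1',p=o['eef_pos'],q=o['orientation']);print(o['eef_pos'])
E
python3 -m crank '[[[-0.15,0,0.2],0],[[-0.3,0,0.4],0],[[-0.3,0,0.4],0],[[-0.3,0,0.4],0]]'
python3 - <<'E'
from h import *
o=readout.get_obs();im=imaging.snapshot('wrist');cv2.imwrite('pics/w2.png',im[:,:,::-1]);np.savez('w2',p=o['eef_pos'],q=o['orientation']);print(o['eef_pos'])
a=cv2.imread('pics/w1.png');b=cv2.imread('pics/w2.png')
cv2.imwrite('pics/w12.png',np.vstack([a[:300],b[:300]]))
E
```

```text
clock: 1.55
eef_pos: [0.4724, -0.369, 0.2142]
orientation: [0.707, 0.707, -0.0, -0.0]
contact_force: [-1.2, -1.2, 1.1]
opening: 0.0916
gripper_force: 0.0
[ 0.47241553 -0.36902825  0.21423587]
clock: 2.0
eef_pos: [0.4695, -0.431, 0.1332]
orientation: [0.709, 0.705, -0.0, -0.002]
contact_force: [0.0, -0.3, -0.8]
opening: 0.092
gripper_force: 0.0
[ 0.46951978 -0.43101449  0.13324575]
```

View pics/w12.png

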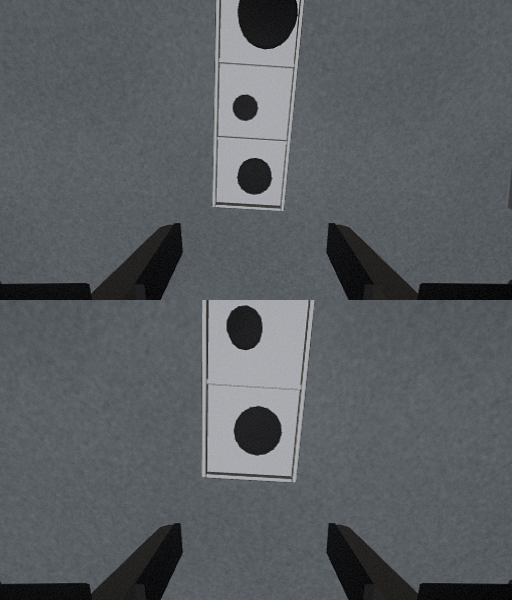

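The wrist views show the middle stopper's head at (254.5,176) in the first and (258,131) in the second. I'll take centroids and triangulate.

Run:
```python
from h import *
rs=[]
for n,g in (('w1',(254,176)),('w2',(258,131))):
    im=cv2.imread(f'pics/{n}.png',0);_,l,st,c=cv2.connectedComponentsWithStats((im<75).astype(np.uint8))
    i=l[g[1],g[0]];d=np.load(n+'.npz');print(c[i],st[i]);r=ray('wrist',c[i],(d['p'],d['q']));rs.append(r);print(onz(r,.05))
print(tri(*rs)); print(tri(*rs,ray('top',(399,225.2)),ray('side',(218.2,364.2))))
o=readout.get_obs();print(o['eef_pos'],R.from_quat(o['orientation']).as_matrix())
```

```text
[254.07261411 175.87655602] [237 158  35  36 964]
[ 0.47462286 -0.37105677  0.05      ]
[257.29808774 130.33183352] [ 234  106   47   49 1778]
[ 0.47472243 -0.37276308  0.05      ]
(array([ 0.4746997 , -0.37381196,  0.03921247]), [np.float64(9.480232733116989e-05), np.float64(9.480232733107111e-05)])
(array([ 0.47407216, -0.37213578,  0.04613131]), [np.float64(0.0005516561490669355), np.float64(0.0012071557621554968), np.float64(0.0024361027513285054), np.float64(0.0011600516477174429)])
[ 0.4712447  -0.43040177  0.13501178] [[ 2.84548382e-03  9.99995951e-01 -4.41025204e-05]
 [ 9.99995950e-01 -2.84548107e-03  6.23460369e-05]
 [ 6.22202915e-05 -4.42797464e-05 -9.99999997e-01]]
```

```bash
python3 -m crank '[[[0.15,0.015,0],0],[[0.295,0.015,0],0],[[0.295,0.015,0.1],0],[[0.295,0.015,0.25],0],[[0.295,0.015,0.4],0],[[0.295,0.015,0.5],0],[[0.295,0.015,0.52],0],[[0.295,0.015,0.52],0],[[0.295,0.015,0.52],0]]' && python3 -m crank '[[[0,0,0],0],[[0,0,0],0],[[0,0,0],0],[[0,0,0],0],[[0,0,0],0],[[0,0,0],0],[[0,0,0],0]]' 0 15
```

```text
clock: 2.95
eef_pos: [0.4765, -0.3715, 0.0328]
orientation: [0.707, 0.707, 0.0, 0.002]
contact_force: [-1.1, -0.2, 0.5]
opening: 0.092
gripper_force: 0.0
clock: 3.65
eef_pos: [0.4751, -0.3709, 0.0305]
orientation: [0.707, 0.707, -0.0, -0.0]
contact_force: [-0.5, -0.5, -0.0]
opening: 0.0406
gripper_force: 15.0
```

```bash
python3 -m crank '[[[0,0,-0.2],0],[[0,0,-0.4],0],[[0,0,-0.6],0],[[0,0,-0.8],0],[[0.1,0,-0.9],0],[[0.3,0,-0.9],0],[[0.5,0,-0.9],0],[[0.7,-0.05,-0.9],0],[[0.85,-0.11,-0.9],0],[[1,-0.11,-0.9],0]]' && python3 -m crank '[[[0.2,0,0],0],[[0.4,0,0],0],[[0.6,0,0],0],[[0.8,0,0],0],[[0.95,0,0],0],[[1,0,0],0]]' && python3 -m crank '[[[0.2,0,0],0],[[0.4,0,0],0],[[0.5,0,0],0],[[0.6,0,0],0],[[0.6,0,0],0],[[0.6,0,0],0],[[0.6,0,0],0]]'
python3 - <<'E'
from h import *
o=readout.get_obs();im=imaging.snapshot('wrist');np.savez('w3',p=o['eef_pos'],q=o['orientation']);print(o['eef_pos'])
cv2.imwrite('pics/w3.png',im[:,:,::-1])
E
```

```text
clock: 4.65
eef_pos: [0.4517, -0.1696, 0.2105]
orientation: [0.707, 0.707, -0.001, -0.0]
contact_force: [0.1, 0.3, -0.3]
opening: 0.0404
gripper_force: 15.0
clock: 5.25
eef_pos: [0.453, 0.0323, 0.2108]
orientation: [0.705, 0.709, 0.0, -0.0]
contact_force: [0.2, -0.4, -0.1]
opening: 0.0408
gripper_force: 15.0
clock: 5.95
eef_pos: [0.4536, 0.1472, 0.2103]
orientation: [0.708, 0.706, -0.001, 0.0]
contact_force: [-0.3, -1.0, -0.9]
opening: 0.0402
gripper_force: 15.0
[0.45360302 0.14723219 0.2103215 ]
```

View pics/w3.png

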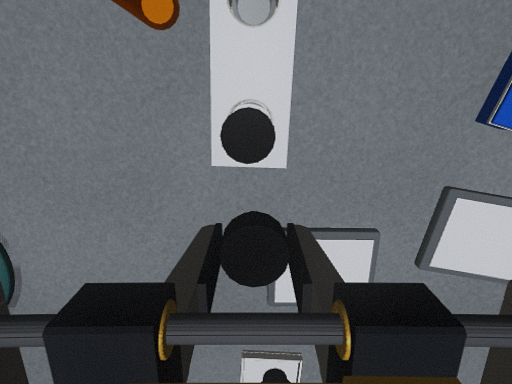

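The wrist view shows the held stopper at (255,248), the other jar's head at (248,135), and the open jar at the top edge (253,5). I'm moving closer to see the rim.

```bash
python3 -m crank '[[[0.2,0,0],0],[[0.35,0,0],0],[[0.4,0,0],0],[[0.4,0,0],0],[[0.4,0,0],0],[[0.4,0,0],0]]'
python3 - <<'E'
from h import *
def shot(n):
    o=readout.get_obs();im=imaging.snapshot('wrist');np.savez(n,p=o['eef_pos'],q=o['orientation']);print(o['eef_pos'])
    cv2.imwrite(f'pics/{n}.png',im[:,:,::-1])
shot('w4')
E
python3 -m crank '[[[0.2,0,0],0],[[0.25,0,0],0],[[0.25,0,0],0],[[0.25,0,0],0],[[0.25,0,0],0]]'
python3 - <<'E'
from h import *
n='w5'
o=readout.get_obs();im=imaging.snapshot('wrist');np.savez(n,p=o['eef_pos'],q=o['orientation']);print(o['eef_pos'])
cv2.imwrite(f'pics/{n}.png',im[:,:,::-1])
a=cv2.imread('pics/w4.png');b=im[:,:,::-1]
c=lambda i,y:cv2.resize(i[y:y+150,180:330],None,fx=2.6,fy=2.6,interpolation=cv2.INTER_CUBIC)
cv2.imwrite('pics/w45.png',np.hstack([c(a,0),c(b,60)]))
E
```

```text
clock: 6.6
eef_pos: [0.4537, 0.2271, 0.2103]
orientation: [0.708, 0.706, -0.001, 0.0]
contact_force: [0.7, -0.7, -0.1]
opening: 0.0407
gripper_force: 15.0
[0.453714   0.22712586 0.21034708]
clock: 7.15
eef_pos: [0.4537, 0.2775, 0.2103]
orientation: [0.708, 0.706, -0.001, 0.0]
contact_force: [-0.3, -0.3, 0.6]
opening: 0.0405
gripper_force: 15.0
[0.45369576 0.27746185 0.21034909]
```

View pics/w45.png

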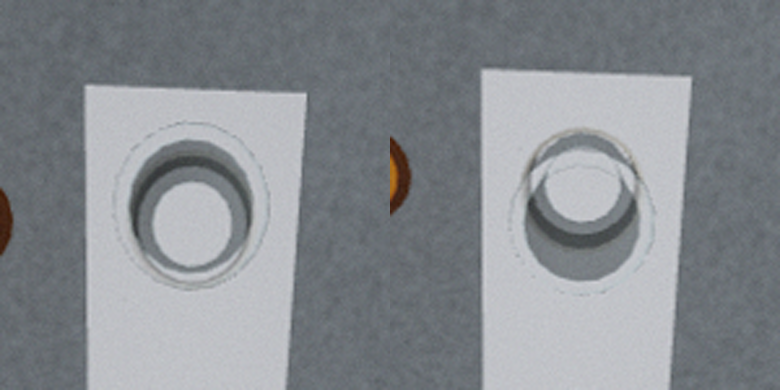

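The left crop shows the rim's outer circle centred at about (191.5,205); the right crop shows it at about (583,222).

Run:
```python
from h import *
rs=[]
for n,p in (('w4',(253.65,78.85)),('w5',(254.2,145.4))):
    d=np.load(n+'.npz');r=ray('wrist',p,(d['p'],d['q']));rs.append(r);print(onz(r,.14))
print(tri(*rs)); print(tri(*rs,ray('top',(128.8,233.8)),ray('side',(222.8,111.3))))
d=np.load('w5.npz')
# known-bias check: held stopper head top centre, other jar head in w3
d=np.load('w3.npz');print('held head',onz(ray('wrist',(255,248),(d['p'],d['q'])),.23),'other',onz(ray('wrist',(248,135),(d['p'],d['q'])),.162))
o=readout.get_obs();print(R.from_quat(o['orientation']).as_matrix())
```

```text
[0.45611715 0.3248627  0.14      ]
[0.45631144 0.32477312 0.14      ]
(array([0.45621491, 0.32483775, 0.14043312]), [np.float64(9.688284960822522e-05), np.float64(9.68828496082991e-05)])
(array([0.4555774 , 0.32468785, 0.13656177]), [np.float64(0.0006524912907699352), np.float64(0.00084714285244786), np.float64(0.002717304141440964), np.float64(0.0014718074071292154)])
held head [0.45659331 0.15001153 0.23      ] other [0.45175517 0.20546438 0.162     ]
[[ 2.22833116e-03  9.99997517e-01 -1.47667803e-05]
 [ 9.99996992e-01 -2.22834513e-03 -1.02462784e-03]
 [-1.02465821e-03 -1.24835257e-05 -9.99999475e-01]]
```

```bash
python3 -m crank '[[[0.12,0,0],0],[[0.23,0,0],0],[[0.23,0,0],0],[[0.23,0,0],0],[[0.23,0,0.1],0],[[0.23,0,0.2],0],[[0.23,0,0.25],0],[[0.23,0,0.28],0],[[0.23,0,0.28],0],[[0.23,0,0.28],0]]' && python3 -m crank '[[[0,0,0.02],0],[[0,0,0.04],0],[[0,0,0.045],0],[[0,0,0.045],0]]'
python3 - <<'E'
from h import *
for n in('side','top'):
    im=imaging.snapshot(n);cv2.imwrite(f'pics/{n}6.png',im[:,:,::-1])
a=cv2.imread('pics/side6.png')[80:200,170:270];b=cv2.imread('pics/top6.png')[190:290,80:200]
z=lambda i,k:cv2.resize(i,None,fx=k,fy=k,interpolation=cv2.INTER_CUBIC)
o=np.zeros((480,800,3),np.uint8);o[:480,:400]=z(a,4);o[:333,400:799]=cv2.resize(b,(399,333));cv2.imwrite('pics/c6.png',o)
E
```

```text
clock: 8.2
eef_pos: [0.4538, 0.3251, 0.1551]
orientation: [0.707, 0.707, 0.0, 0.0]
contact_force: [-0.5, 0.5, -0.4]
opening: 0.0405
gripper_force: 15.0
clock: 8.6
eef_pos: [0.4533, 0.325, 0.1453]
orientation: [0.707, 0.707, -0.0, -0.0]
contact_force: [-0.4, 0.8, -0.1]
opening: 0.0408
gripper_force: 15.0
```

View pics/c6.png

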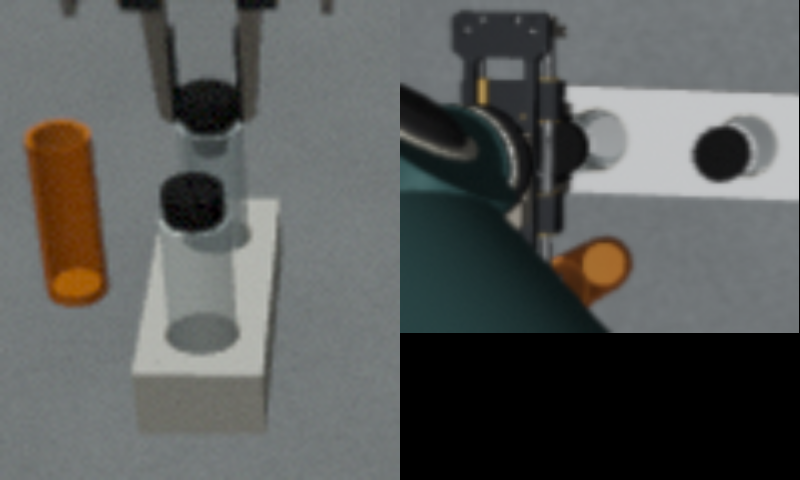

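The plug is inside the jar's mouth: head at (207,105) in the crop, sitting on the rim. I'm releasing it.

```bash
python3 -m crank '[[[0,0,0],0],[[0,0,0],0],[[0,0,0],0],[[0,0,0],0],[[0,0,0],0],[[0,0,0],0],[[0,0,0],0]]' 1
python3 - <<'E'
from h import *
im=imaging.snapshot('side')[:,:,::-1];cv2.imwrite('pics/side7.png',im)
w=imaging.snapshot('wrist')[:,:,::-1]
o=np.zeros((480,800,3),np.uint8);o[:,:400]=cv2.resize(im[80:200,170:270],None,fx=4,fy=4,interpolation=cv2.INTER_CUBIC);o[:300,400:]=cv2.resize(w,(400,300));cv2.imwrite('pics/c7.png',o)
E
```

```text
clock: 9.4
eef_pos: [0.4534, 0.3251, 0.1456]
orientation: [0.707, 0.707, -0.0, 0.0]
contact_force: [-0.1, 0.2, 0.3]
opening: 0.0917
gripper_force: 0.0
```

View pics/c7.png

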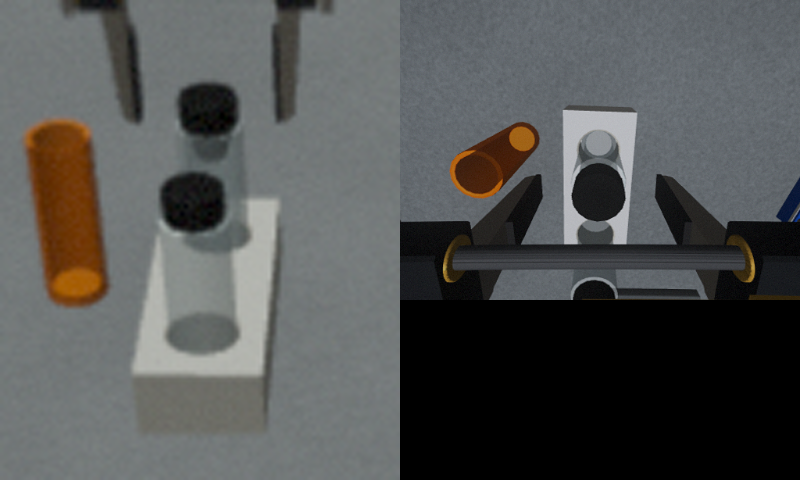

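The stopper is seated flush, with the head on the rim at (207,110), and the fingers are clear. Next I grip the jar.

```bash
python3 -m crank '[[[0,0,0.08],0],[[0,0,0.16],0],[[0,0,0.24],0],[[0,0,0.28],0],[[0,0,0.28],0],[[0,0,0.28],0]]' && python3 -m crank '[[[0,0,0],0],[[0,0,0],0],[[0,0,0],0],[[0,0,0],0],[[0,0,0],0],[[0,0,0],0],[[0,0,0],0]]' 0 25 && python3 -m crank '[[[0,0,-0.06],0],[[0,0,-0.12],0],[[0,0,-0.18],0],[[0,0,-0.24],0],[[0,0,-0.3],0],[[0,0,-0.36],0],[[0,0,-0.4],0],[[0,0,-0.4],0],[[0,0,-0.4],0],[[0,0,-0.4],0]]'
```

```text
clock: 10.1
eef_pos: [0.4533, 0.3253, 0.0893]
orientation: [0.707, 0.707, -0.0, -0.0]
contact_force: [0.4, 0.9, -0.8]
opening: 0.0917
gripper_force: 0.0
clock: 10.8
eef_pos: [0.4534, 0.3251, 0.0896]
orientation: [0.707, 0.707, -0.0, 0.0]
contact_force: [-1.5, 0.1, 0.9]
opening: 0.0456
gripper_force: 25.0
clock: 11.8
eef_pos: [0.4531, 0.3247, 0.169]
orientation: [0.707, 0.707, -0.001, -0.0]
contact_force: [0.1, 0.3, -1.5]
opening: 0.0457
gripper_force: 25.0
```

```bash
python3 -m crank '[[[0.1,0,0],0],[[0.2,0,0],0],[[0.3,0,0],0],[[0.4,0,0],0],[[0.5,0,0],0],[[0.5,0,0.1],0],[[0.5,0,0.2],0],[[0.5,0,0.3],0],[[0.5,0,0.37],0],[[0.5,0,0.39],0]]' && python3 -m crank '[[[0,0,0],0],[[0,0,0],0],[[-0.06,0,0],0],[[-0.1,0,0],0],[[-0.13,0,0],0],[[-0.16,0,0],0],[[-0.19,0,0],0],[[-0.22,0,0],0],[[-0.22,0,0],0]]' - 10 && python3 -m crank '[[[-0.03,0,0],0],[[-0.06,0,0],0],[[-0.09,0,0],0],[[-0.12,0,0],0],[[-0.15,0,0],0],[[-0.18,0,0],0],[[-0.21,0,0],0],[[-0.21,0,0],0]]'
python3 - <<'E'
from h import *
im=imaging.snapshot('side')[:,:,::-1];cv2.imwrite('pics/side8.png',im)
w=imaging.snapshot('wrist')[:,:,::-1]
o=np.zeros((480,800,3),np.uint8);o[:,:400]=cv2.resize(im[70:190,170:270],None,fx=4,fy=4,interpolation=cv2.INTER_CUBIC);o[:300,400:]=cv2.resize(w,(400,300));cv2.imwrite('pics/c8.png',o)
E
```

```text
clock: 12.8
eef_pos: [0.4525, 0.424, 0.0893]
orientation: [0.707, 0.707, -0.002, -0.0]
contact_force: [1.3, -0.5, -2.5]
opening: 0.0456
gripper_force: 25.0
clock: 13.7
eef_pos: [0.454, 0.3805, 0.0919]
orientation: [0.708, 0.707, 0.0, 0.0]
contact_force: [0.8, 2.2, -1.1]
opening: 0.0449
gripper_force: 10.0
clock: 14.5
eef_pos: [0.4532, 0.3373, 0.0913]
orientation: [0.708, 0.707, -0.001, 0.0]
contact_force: [-0.2, 1.0, -1.4]
opening: 0.0448
gripper_force: 10.0
```

View pics/c8.png

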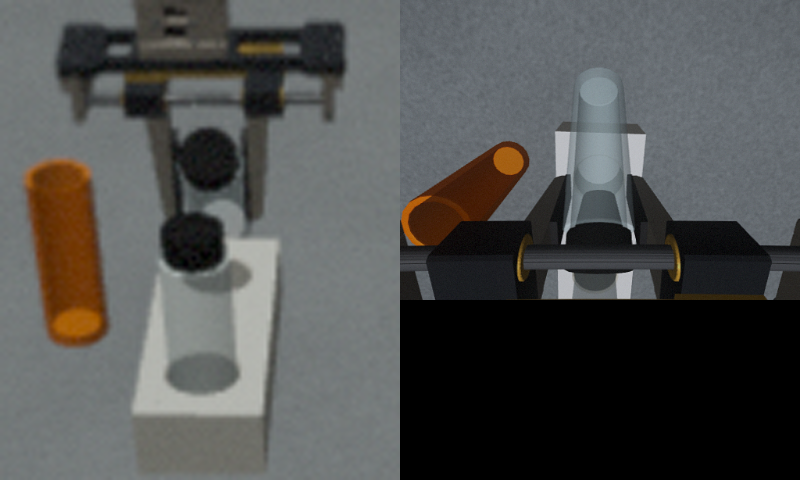

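Pivot worked: the jar leans with its bottom toward +y (bottom centre in the wrist view at about (256,118)), and the stopper is still home.

```bash
python3 - <<'E'
from h import *
from scipy.optimize import minimize_scalar
q=readout.get_obs();r=ray('wrist',(256,117.8),(q['eef_pos'],q['orientation']))
g=q['eef_pos']+np.array([0,0,.019])
for L in (.0985,.0935):
    f=lambda t:np.linalg.norm(np.cross(g+L*np.array([0,np.sin(t),-np.cos(t)])-r[0],r[1]/np.linalg.norm(r[1])))
    print([ (np.degrees(m.x),m.fun) for m in [minimize_scalar(f,bounds=(0.3,1.3),method='bounded')]])
E
python3 -m crank '[[[0,0,0],0],[[0,0,0],0],[[0,0,-0.05],0],[[0,0,-0.15],0],[[0,0,-0.25],0],[[0,0,-0.4],0],[[0,0,-0.55],0],[[0,0,-0.7],0],[[0,0,-0.8],0],[[0,0,-0.8],0]]' - 35 && python3 -m crank '[[[-0.05,0.05,0],0],[[-0.15,0.1,0],0],[[-0.27,0.2,0],0],[[-0.4,0.3,0],0],[[-0.53,0.4,0],0],[[-0.66,0.47,0],0],[[-0.79,0.47,0],0],[[-0.9,0.47,0],0],[[-1,0.47,0],0]]' && python3 -m crank '[[[-0.12,0,0],0],[[-0.25,0,0],0],[[-0.38,0,0],0],[[-0.5,0,0],0],[[-0.62,0,0],0],[[-0.72,0,0],0],[[-0.79,0,0],0],[[-0.81,0,0],0],[[-0.81,0,0],0],[[-0.81,0,0],0]]'
```

```text
[(np.float64(45.520506524423745), np.float64(0.0038779832663688786))]
[(np.float64(49.18566332667505), np.float64(0.0038397740155621603))]
clock: 15.6
eef_pos: [0.4545, 0.3405, 0.2551]
orientation: [0.707, 0.707, 0.003, 0.001]
contact_force: [-0.7, 0.7, -1.9]
opening: 0.0445
gripper_force: 35.0
clock: 16.5
eef_pos: [0.5469, 0.1359, 0.2494]
orientation: [0.708, 0.706, -0.002, -0.001]
contact_force: [0.1, 0.2, -1.7]
opening: 0.0447
gripper_force: 35.0
clock: 17.5
eef_pos: [0.5472, -0.0218, 0.2514]
orientation: [0.707, 0.707, 0.0, -0.0]
contact_force: [0.2, 0.5, -1.7]
opening: 0.0449
gripper_force: 35.0
```

Lower 80 mm to bring the jar's bottom to about 10 cm above the plate, then look.

```bash
python3 -m crank '[[[0,0,0.08],0],[[0,0,0.17],0],[[0,0,0.26],0],[[-0.01,0,0.34],0],[[-0.01,0,0.39],0],[[-0.01,0,0.4],0],[[-0.01,0,0.4],0],[[-0.01,0,0.4],0],[[-0.01,0,0.4],0],[[-0.01,0,0.4],0]]'
python3 - <<'E'
from h import *
q=readout.get_obs();print(q['qd'])
w=imaging.snapshot('wrist')[:,:,::-1];im=imaging.snapshot('side')[:,:,::-1]
o=np.zeros((500,800,3),np.uint8);o[:450,:450]=cv2.resize(im[100:250,180:330],None,fx=3,fy=3,interpolation=cv2.INTER_CUBIC);o[:263,450:]=cv2.resize(w,(350,263));cv2.imwrite('pics/c9.png',o)
E
```

```text
clock: 18.5
eef_pos: [0.5477, -0.025, 0.1722]
orientation: [0.707, 0.707, 0.0, 0.0]
contact_force: [0.9, 0.3, -1.7]
opening: 0.0441
gripper_force: 35.0
[ 1.35775115e-03  2.82131367e-03  1.50219737e-03  2.23846388e-03
  8.42886878e-04 -5.27711370e-06  1.29557753e-03]
```

View pics/c9.png

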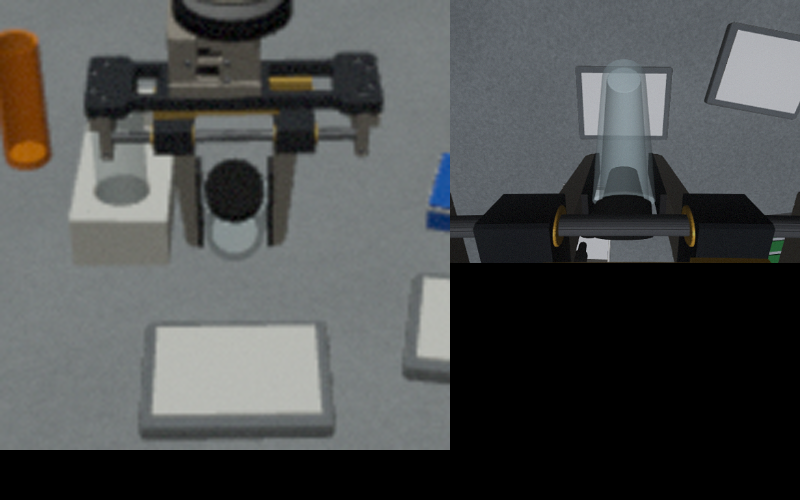

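The jar is held leaning over the plate with the stopper home. The bottom centre is at wrist px (253,113). One numeric check of the lean comes before handing in.

Run:
```python
from h import *
from scipy.optimize import minimize_scalar
q=readout.get_obs();r=ray('wrist',(253,112.6),(q['eef_pos'],q['orientation']))
g=q['eef_pos']+np.array([0,0,.019])
for L in (.1,.0985,.0935):
    P=lambda t,l=L:g+l*np.array([0,np.sin(t),-np.cos(t)])
    m=minimize_scalar(lambda t:np.linalg.norm(np.cross(P(t)-r[0],r[1]/np.linalg.norm(r[1]))),bounds=(.3,1.3),method='bounded')
    print(np.degrees(m.x),m.fun,'bottom',P(m.x),'mid',P(m.x,L-.065))
# head centre and bottom disc from side view: px = 180+x/3, 100+y/3
for nm,p in (('head top',(180+234/3,100+188/3)),('bottom',(180+235/3,100+234/3))):
    o,d=ray('side',p);print(nm,o+d*(g[0]-o[0])/d[0] if abs(d[0])>.3 else [ (z,onz((o,d),z)) for z in (.11,.12,.13,.22,.24,.25)])
```

```text
47.76575857209353 0.0017644384240580971 bottom [0.5474871 0.0490215 0.1237311] mid [0.5474871  0.00089531 0.1674217 ]
48.824742367020654 0.0017728274559138486 bottom [0.5474871  0.04912208 0.12609852] mid [5.47487095e-01 1.96626031e-04 1.68892206e-01]
52.82017674098612 0.0018023990258116277 bottom [0.5474871  0.04947665 0.13444363] mid [ 0.5474871  -0.00231163  0.17372434]
head top [(0.11, array([0.55072245, 0.11814973, 0.11      ])), (0.12, array([0.55059195, 0.10441246, 0.12      ])), (0.13, array([0.55046144, 0.09067519, 0.13      ])), (0.22, array([ 0.5492869 , -0.03296024,  0.22      ])), (0.24, array([ 0.5490259 , -0.06043478,  0.24      ])), (0.25, array([ 0.54889539, -0.07417205,  0.25      ]))]
bottom [(0.11, array([0.55054775, 0.05700241, 0.11      ])), (0.12, array([0.55041993, 0.04420277, 0.12      ])), (0.13, array([0.5502921 , 0.03140314, 0.13      ])), (0.22, array([ 0.54914167, -0.08379356,  0.22      ])), (0.24, array([ 0.54888602, -0.10939283,  0.24      ])), (0.25, array([ 0.54875819, -0.12219246,  0.25      ]))]
```

```bash
python3 -c "
from rig import order
print(order.hand_in())"
```

```text
the job is handed in; nothing more can be done
None
```

I seated the middle stopper in the open jar and handed in with the arm holding the stoppered jar still over the centre of the near viewing plate. It leans about 45° (views read 40–49°), its bottom is about 10 cm above the plate, and the clock read under 20 s; no verdict came back.

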